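# Set the gauge stand's depth stop on the housing's piston

## Robot

A 7-joint arm with a two-finger parallel gripper is mounted at the origin on the work surface. World frame = base frame: x ahead of the robot, y to its left, z up, the work surface at z = 0. Lengths are in m, angles in rad, forces in N, time in s.
With the tool pointing down it reaches from about 0.425 to 0.875 m from the base axis. Payload 8.4 kg.
Tool frame: the origin (TCP) lies at the centre of the arm's flange, where the gripper is bolted on; the fingertips stand 182 mm ahead of it and the grasp point (between the pads) lies 164 mm ahead of it; z points along the fingers, y is the line along which they close (so a half turn about z gives the same grasp; the last joint's range is limited). The gripper opens to 87 mm and grips with 3 to 60 N. Pads are 19 mm wide; open, the fingers measure 117 mm over their backs; the gripper's body (75 mm by 190 mm) begins 51 mm behind the grasp point.
Start: joints at [1.028, 0.333, 0.04, 1.465, -0.013, 1.343, -0.059], TCP at [0.279, -0.587, 0.405] pointing down, gripper open.
Joint ranges: [-2.58, 2.58], [-0.38, 2.09], [-1.3, 1.39], [0.25, 2.4], [-1.5, 4.64], [0.08, 2.09], [-2.65, 2.65]. Speed limits (rad/s): [2.22, 2.22, 2.79, 2.79, 3.14, 3.14, 3.14].

## Interface

Orientations are given as a rotation vector (axis times angle).
In Python, from rig import monitor, imaging, job gives the robot as it stands.
- The arm moves only by the tool arm_command, never from a script. Its argument "commands" is a list of rows, each a list of 7 numbers: the shift along the tool's x, y, z as a fraction of full scale, then the turn, a rotation vector about the tool's x, y, z as a fraction of full scale, then the gripper's target within -1 to 1 (fully open at 1, half-way at 0, shut at -1). In form: [[x, y, z, wx, wy, wz, claw], ...]. A call has exactly 8 rows; each row shifts and turns the commanded pose from where the row before left it, along the tool's axes as they then stand; what a row does not reach is not made up. Full scale, the value 1, is 0.02 m for a shift and 5 degrees for a turn. A row lasts 1/10 s, in which the tool goes at most 50 mm and 8.59 degrees, less where a joint would pass 70% of its speed; a pose out of reach is approached as far as the arm can. A call with a number of a shift or a turn outside -1 to 1 is refused whole. A call with a gripper value outside its range is refused whole. The fingers move at their own pace and stop on an object; the grip force is fixed at half the most. Time passes only in rows, so rows that do not move let the fingers close, or fill a call up. It gives the time, the measured TCP pose, the force, the opening and the grip force at its end, in the units of the state.
- monitor.read_state(): the state, without advancing time (a new reading comes with each control period).
- imaging.grab_frame(name): name is "side" or "top" or "wrist"; returns a dict with "color" (384x512x3 uint8, red, green, blue), "K" (3x3 intrinsics, pixels), "rvec" (rotation vector, rad) and "tvec" (3), from world to camera coordinates, as OpenCV has them. Camera axes: x right, y down, z forward; pixel columns grow to the right and rows downward; lengths in m; the calibration is good to about 2 mm. The wrist camera is an equidistant fisheye: a pixel r from the principal point sees the ray r / f radians off the axis. A picture is of the moment at which its call begins. There is no depth.
- job.job_done(): hands the job in; it is judged then, once.
The state is a dict: "t": time; "joint_positions": joint angles; "qd": joint speeds; "tau": joint torques, N m; "ee_pos": TCP position; "ee_rot": TCP orientation; "ft_force": force on the tool from outside, world axes, zero at the start; "moment": the same for the moment, N m; "grip_width": finger opening in m; "grip_force": force on a finger pad.
Only numpy, scipy, OpenCV 4.12 (cv2) and the standard library are available. Lean on these libraries where they do the work, as an engineer would, in place of code of your own. Each camera call takes 0.05 s, during which the arm holds its last target. There are 200 camera calls.

## Task

Set the stand's depth stop to the piston that stands out of the top of the titanium conductivity housing under it: lift the red ball lever right up to slacken the clamp, lower the stop rod slowly and by feel until its tip rests on the piston, pressing with no more than 15 N so that the piston is not pushed in, then swing the lever down to its end stop to lock the rod there. The tip must still be touching when you let go. Leave the housing standing where it is and do not disturb the other things on the bench.

Things in the scene. Friction and masses are not known exactly. Their poses are not given: they have to be found in the camera images.
- stand: fixed gauge stand: base plate 150 x 230 x 30 mm, round steel anvil on it (top at 38 mm), 28 mm column, 265 mm high, at y = -110 mm, and an arm to a round boss (44 mm across, 168 to 208 mm high) that guides the stop rod. Origin on the bench under the rod's axis; z up, y from column to boss to clamp lever; -x is the way the locked lever points, roughly to the robot.
- depth_stop: upright 12 mm steel stop rod in the boss; slides up and down only. Origin: lowest point of its white nylon ball tip. On top a black knob 28 mm across, 22 mm high, 113 to 135 mm above the tip. Slack, it stays where left (wiper drag); a push of about 1.5 N lowers it, 4.5 N raises it (0.15 kg). Locked, it resists about 50 N. It starts 10 to 48 mm above the piston.
- stop_knob (a point): centre of the stop rod's grip knob, 124 mm above the tip. With the tip on the piston this point is 236 to 256 mm high, at least 28 mm above the boss. The piston is hard: near it, lower the rod at 10 mm/s or less and stop at a few newtons of added force.
- clamp_lever (a joint): lever angle, rad: 0 = right up (60 degrees above level), slack; 1.05 = level; 1.15 = down on its end stop, locked. Turns about the stand's y axis. The pad bites on the rod from about 0.8; the rod is free below 0.6 and locked above 1.0. The lever stays where it is left, takes 3 to 5 N at the ball, and starts locked.
- lever_ball (a point): centre of the lever's red ball, 25 mm across, 75 mm from lever_axis; free all round but for the 9 mm bar from ball to hub.
- lever_axis (a point): fixed point on the lever's turning axis, at x 0, y 69, z 188 mm in the stand's frame. The ball moves round it at 75 mm in the stand's x-z plane, on the -x side, raised (60 degrees minus the joint value) above level.
- housing: polished titanium conductivity housing, a flanged cylinder 54 mm across and 72 mm high, 0.45 kg, standing loose on the anvil; origin under its centre. From its flat top, on its axis, a yellowish compensator piston 28 mm across with a flat end stands out by 2 to 22 mm; how far is not measured and differs each time. Seals hold the piston; it slips from about 35 N. The tip must touch its end.
- gauge_block: small steel gauge block 35 x 9 x 30 mm standing on the stand's base plate; leave alone; origin under its centre.
- test_box: black test box 110 x 75 x 48 mm with a red push button; leave alone; origin under its centre.
- shackle: bronze shackle 77 x 66 x 20 mm lying flat; leave alone.
- nylon_block: white nylon mounting block 80 x 50 x 30 mm with three holes; leave alone; origin under its centre.
- end_cap: titanium end cap 54 mm across, 26 mm high; leave alone; origin under its centre.
- screwdriver: screwdriver lying on the bench; leave alone.
- wash_bottle: white bottle 56 mm across, 130 mm high, blue cap; leave alone; origin under its centre.

How it is judged:
On the way, in this order (a step that is already met when the one before it is completed fails the run):
1. the clamp is slackened, with the stop still above the piston (value of joint clamp_lever below 0.5 rad and contact force between depth_stop and housing below 0.1 N), for 0.1 s.
2. the slack stop is brought down on the piston (value of joint clamp_lever below 0.6 rad and contact force between depth_stop and housing above 0.5 N), for 0.2 s.
3. the clamp is locked with the stop resting on the piston (value of joint clamp_lever above 1 rad and contact force between depth_stop and housing above 0.3 N), for 0.2 s.
At the end, for the whole second after the job is handed in: The lever is down in its locked range (over 1.0 rad), the stop's tip still touches the housing's piston (contact force over 0.3 N, within 10 mm of the housing's axis), and the housing stands upright (within 0.05 rad) and at rest, with the robot clear (all of step 3 and horizontal distance between depth_stop and housing below 0.01 m and angle between housing's own z axis and vertical below 0.05 rad and linear speed of housing below 0.01 m/s).
It fails at once if the stop presses on the housing's piston with more than 15 N (contact force between depth_stop and housing above 15 N).
It fails at once if the housing is shifted by more than 8 mm (distance of housing from where it was at the start of the episode above 0.008 m).
It fails at once if another thing on the bench is moved by more than 20 mm (distance of any of gauge_block, test_box, shackle, nylon_block, end_cap, screwdriver, wash_bottle from where it was at the start of the episode above 0.02 m).
It also fails if it takes over 69 s, if anything falls off the work surface, if the arm or the gripper's body presses on something with over 40 N, if the wrist force passes 120 N, or if a joint passes its speed limit or range.

## Working session

There is one attempt and no reset: what is moved stays moved. The work goes in short steps, Python scripts to look and compute and a tool call to move; the robot and the scene stay as the last step left them, time stands still between calls to the robot, and variables do not carry over. Pictures are saved under pics/ and viewed, at most 10 in all, crops included, and the job is handed in when it is done.

Besides the shell and the picture viewer there is one more tool, called after "Request:" as a command line: name --pt "numbers of a row" for each row, then --argument value for the rest. arm_command: Moves the arm, as the interface text tells. Shift numbers are shares of 0.02 m and turn numbers shares of 5 degrees, none past 1 either way. Its arguments: {"type":"object","properties":{"commands":{"type":"array"}},"required":["commands"]}

```bash
mkdir -p pics; ls
python3 - <<'E'
from rig import monitor, imaging
import cv2,numpy as np
s=monitor.read_state()
for k in s: print(k,np.round(s[k],3))
for n in("side","top","wrist"):
    f=imaging.grab_frame(n); cv2.imwrite(f"pics/{n}0.png",f["color"][:,:,::-1]); print(n,f["K"].round(1).tolist(),f["rvec"],f["tvec"])
a=[cv2.imread(f"pics/{n}0.png") for n in("side","top")]
E
```

```text
pics
t 0.0
joint_positions [ 1.028  0.334  0.04   1.466 -0.013  1.343 -0.058]
qd [ 0.001 -0.001  0.001  0.001  0.    -0.001  0.   ]
tau [-1.0000e-03 -6.5637e+01  1.3350e+00 -4.0380e+01 -6.0000e-02  4.5000e-02
  0.0000e+00]
ee_pos [ 0.279 -0.587  0.404]
ee_rot [-3.063e+00 -6.910e-01  1.000e-03]
ft_force [ 0.453 -0.927 -0.093]
moment [-0.039 -0.021  0.043]
grip_force 0.0
grip_width 0.087
side [[353.7, 0.0, 249.8], [0.0, 353.7, 192.1], [0.0, 0.0, 1.0]] [ 0.53913716 -2.68476481  1.18512676] [0.41242024 0.26765351 1.13083115]
top [[434.1, 0.0, 259.8], [0.0, 434.1, 192.4], [0.0, 0.0, 1.0]] [ 2.17422551 -2.15821352  0.13639328] [-0.04930346  0.48941616  1.53132166]
wrist [[297.3, 0.0, 258.9], [0.0, 297.3, 195.1], [0.0, 0.0, 1.0]] [-2.43090037  1.53552499  0.23916437] [-0.64872202 -0.03596881  0.39289655]
```

View pics/side0.png

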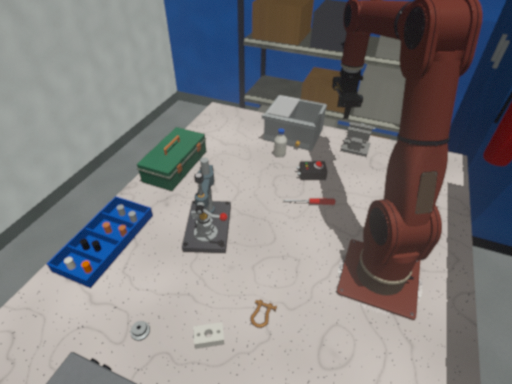

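View pics/top0.png

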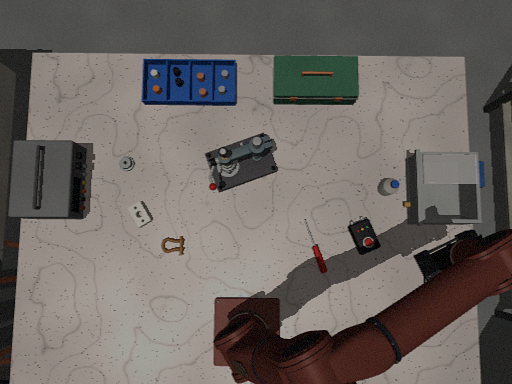

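The side view shows the stand near (207,220), with the red ball at (225,216). The top view shows the ball at (213,186), the knob near (225,153) and the column near (257,143). I'll enlarge both.

```bash
cat > h.py <<'E'
import numpy as np,cv2
from rig import monitor,imaging
def grab(n,save=None):
    f=imaging.grab_frame(n)
    if save: cv2.imwrite(save,f["color"][:,:,::-1])
    return f
def ray(f,n,px):
    R=cv2.Rodrigues(np.array(f["rvec"],float))[0];t=np.array(f["tvec"]).ravel();K=f["K"]
    v=np.array([(px[0]-K[0,2])/K[0,0],(px[1]-K[1,2])/K[1,1],1.])
    if n=="wrist":
        r=np.hypot(v[0],v[1]);v=np.array([v[0]/r*np.sin(r),v[1]/r*np.sin(r),np.cos(r)])
    d=R.T@v; return -R.T@t,d/np.linalg.norm(d)
def tri(rs):
    A=sum(np.eye(3)-np.outer(d,d) for o,d in rs);b=sum((np.eye(3)-np.outer(d,d))@o for o,d in rs)
    p=np.linalg.solve(A,b);return p,[np.linalg.norm((np.eye(3)-np.outer(d,d))@(p-o)) for o,d in rs]
def plane(r,z): o,d=r;return o+d*(z-o[2])/d[2]
def proj(f,p): return cv2.projectPoints(np.array([p],float),np.array(f["rvec"],float),np.array(f["tvec"],float),f["K"],None)[0].ravel()
def red(f,box):
    x0,y0,x1,y1=box;h=cv2.cvtColor(f["color"],cv2.COLOR_RGB2HSV)[y0:y1,x0:x1]
    m=((h[...,0]<8)|(h[...,0]>172))&(h[...,1]>150)&(h[...,2]>50)
    v,u=np.nonzero(m);return np.array([u.mean()+x0,v.mean()+y0]),len(u)
E
python3 - <<'E'
from h import *
s=grab("side");t=grab("top")
a,na=red(s,(180,150,240,255));b,nb=red(t,(195,130,285,200))
print(a,na,b,nb,tri([ray(s,"side",a),ray(t,"top",b)]))
up=lambda f,x,y:cv2.resize(f["color"][y:y+100,x:x+66 if 0 else x+80,::-1],(400,500),interpolation=cv2.INTER_CUBIC)
cv2.imwrite("pics/z.png",np.hstack([up(s,170,155),up(t,200,110)]))
E
```

```text
[223.19354839 216.22580645] 31 [212.59459459 186.16216216] 37 (array([0.49031307, 0.10868792, 0.18192123]), [np.float64(0.0008419941366598617), np.float64(0.0008419941366600047)])
```

View pics/z.png

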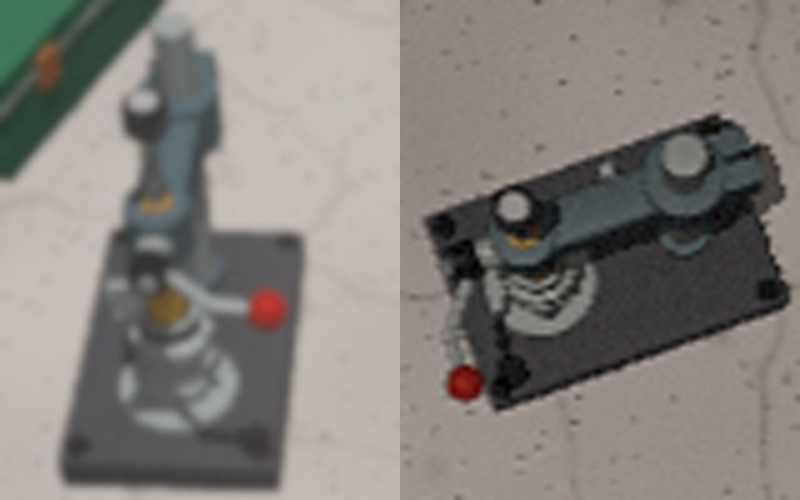

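The crops show the knob's pale top at side (198.6,175) and top (222.8,151.4). The column top is at side (204.8,160.6) and top (257.4,141). The yellowish piston is visible below the boss.

Run:
```python
from h import *
s=grab("side");t=grab("top")
k=tri([ray(s,"side",(198.6,175)),ray(t,"top",(222.8,151.4))]);c=tri([ray(s,"side",(204.8,161)),ray(t,"top",(257.4,141))])
print(k,c)
ball=np.array([.4903,.1087,.1819])
y=k[0]-c[0];y[2]=0;y/=np.linalg.norm(y);x=np.array([y[1],-y[0],0])
print("y",y,"x",x)
O=k[0]*[1,1,0]; print("ball in stand",[(ball-O)@x,(ball-O)@y], "yaw",np.degrees(np.arctan2(x[1],x[0])))
print("column dist",np.linalg.norm((k[0]-c[0])[:2]))
```

```text
(array([0.584233  , 0.0698526 , 0.28427239]), [np.float64(4.428733573500906e-05), np.float64(4.4287335734843706e-05)]) (array([ 0.62399468, -0.03535316,  0.25125082]), [np.float64(0.0013544131970192434), np.float64(0.0013544131970194301)])
y [-0.35353504  0.93542128  0.        ] x [0.93542128 0.35353504 0.        ]
ball in stand [np.float64(-0.07413300661203039), np.float64(0.06954729520696482)] yaw 20.703687295752864
column dist 0.11246885165005636
```

```bash
cat >> h.py <<'E'
O=np.array([.5842,.0699,0]);X=np.array([.9354,.3535,0]);Y=np.array([-.3535,.9354,0]);Z=np.array([0,0,1.])
def go(tgt,yaxis=Y):
    "print tool-frame shift (in full-scale units) and turn to have tool down with y along +-Y at tgt (TCP)"
    s=monitor.read_state();R=cv2.Rodrigues(np.array(s["ee_rot"],float))[0];p=np.array(s["ee_pos"])
    best=None
    for sg in(1,-1):
        y=yaxis*sg;T=np.column_stack([np.cross(y,-Z),y,-Z]);w=cv2.Rodrigues(R.T@T)[0].ravel()
        if best is None or np.linalg.norm(w)<np.linalg.norm(best[0]):best=(w,T)
    w,T=best
    print("t",round(s["t"],2),"p",p.round(4),"F",np.round(s["ft_force"],2),"grip",round(s["grip_width"],4))
    print("turn units",(np.degrees(w)/5).round(2),"shift now-axes",(R.T@(tgt-p)/.02).round(2),"shift final-axes",(T.T@(tgt-p)/.02).round(2))
    return R,T
E
python3 - <<'E'
from h import *
R,T=go(O-.074*X+.0695*Y+Z*.36)
print(R.round(3),T.round(3),np.round(monitor.read_state()["joint_positions"],2))
s=grab("side")
for z in(.11,.115,.12,.125,.13,.135): print(z,proj(s,O+Z*z))
E
```

```text
t 0.35 p [ 0.279  -0.587   0.4045] F [-0.19 -0.32 -0.26] grip 0.0875
turn units [-0.    0.    0.94] shift now-axes [ 24.48 -26.88   2.24] shift final-axes [ 22.18 -28.8    2.23]
[[ 0.903  0.429 -0.   ]
 [ 0.429 -0.903  0.   ]
 [-0.    -0.    -1.   ]] [[ 0.935  0.354 -0.   ]
 [ 0.354 -0.935 -0.   ]
 [-0.    -0.    -1.   ]] [ 1.03  0.33  0.04  1.47 -0.01  1.34 -0.06]
0.11 [203.64338387 215.47215719]
0.115 [203.51244786 214.42430976]
0.12 [203.38075638 213.37041649]
0.125 [203.24830287 212.31042491]
0.13 [203.1150807  211.24428193]
0.135 [202.98108315 210.17193385]
```

Request:
arm_command --pt "0 0 0 0 0 0.94 0.2" --pt "1 -1 0 0 0 0 0.2" --pt "1 -1 0 0 0 0 0.2" --pt "1 -1 0 0 0 0 0.2" --pt "1 -1 0 0 0 0 0.2" --pt "1 -1 0 0 0 0 0.2" --pt "1 -1 0 0 0 0 0.2" --pt "1 -1 0 0 0 0 0.2"

```text
t: 1.2
ee_pos: [0.3608, -0.4054, 0.4049]
ee_rot: [3.09, 0.565, 0.0]
ft_force: [0.2, 0.3, -0.2]
grip_width: 0.0524
grip_force: 0.0
```

Request:
arm_command --pt "1 -1 0 0 0 0 0.2" --pt "1 -1 0 0 0 0 0.2" --pt "1 -1 0 0 0 0 0.2" --pt "1 -1 0 0 0 0 0.2" --pt "1 -1 0 0 0 0 0.2" --pt "1 -1 0 0 0 0 0.2" --pt "1 -1 0 0 0 0 0.2" --pt "1 -1 0 0 0 0 0.2"

```text
t: 2.0
ee_pos: [0.4538, -0.1992, 0.405]
ee_rot: [3.09, 0.565, 0.001]
ft_force: [0.5, 0.8, 0.2]
grip_width: 0.0518
grip_force: 0.0
```

Request:
arm_command --pt "0.5 -1 0 0 0 0 0.2" --pt "0.5 -1 0 0 0 0 0.2" --pt "0.5 -1 0 0 0 0 0.2" --pt "0.5 -1 0 0 0 0 0.2" --pt "0.5 -1 0 0 0 0 0.2" --pt "0.5 -1 0 0 0 0 0.2" --pt "0 0 0 0 0 0 0.2" --pt "0 0 0 0 0 0 0.2"

```text
t: 2.8
ee_pos: [0.4671, -0.0668, 0.4049]
ee_rot: [3.09, 0.566, 0.0]
ft_force: [0.8, -0.4, -0.4]
grip_width: 0.0523
grip_force: 0.0
```

Run:
```python
from h import *
go(O-.0742*X+.0695*Y+Z*.353)
f=grab("wrist","pics/w1.png")
```

```text
t 2.8 p [ 0.4671 -0.0668  0.4049] F [ 0.85 -0.42 -0.4 ] grip 0.0523
turn units [ 0.01 -0.    0.01] shift now-axes [ 4.19 -7.79  2.59] shift final-axes [ 4.18 -7.8   2.6 ]
```

View pics/w1.png

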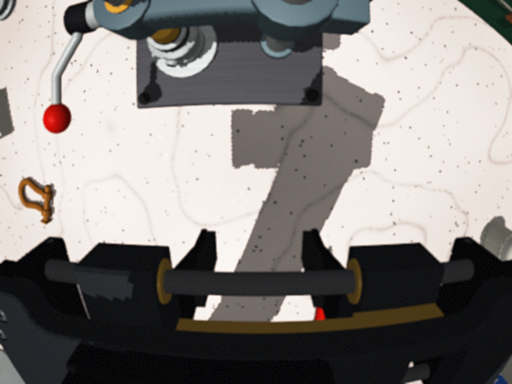

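The wrist view shows the red ball at (56,117), the open finger tips at (205,235) and (312,235), and the housing at (175,45), partly under the boss. I'll move nearly above the ball and check it from there.

Request:
arm_command --pt "0.5 -1 0 0 0 0 0.2" --pt "0.5 -1 0 0 0 0 0.2" --pt "0.5 -1 0 0 0 0 0.2" --pt "0.5 -1 0 0 0 0 0.2" --pt "0.6 -1 0 0 0 0 0.2" --pt "0.6 -1 0 0 0 0 0.2" --pt "0.6 -1 0 0 0 0 0.2" --pt "0.4 -0.8 0 0 0 0 0.2"

```text
t: 3.65
ee_pos: [0.491, 0.1089, 0.4047]
ee_rot: [-3.091, -0.563, -0.0]
ft_force: [0.8, -0.6, -0.2]
grip_width: 0.0525
grip_force: 0.0
```

Run:
```python
from h import *
f1=cv2.imread("pics/w1.png")[:,:,::-1]
go(O-.0742*X+.0695*Y+Z*.353)
f=grab("wrist","pics/w2.png")
h=cv2.cvtColor(f["color"],cv2.COLOR_RGB2HSV);m=(((h[...,0]<6)|(h[...,0]>174))&(h[...,1]>170)&(h[...,2]>60)).astype(np.uint8)
n,l,st,c=cv2.connectedComponentsWithStats(m)
for i in range(1,n):
    if st[i,4]>60:
        p=plane(ray(f,"wrist",c[i]),.181);print(c[i],st[i],p,(p-O)@X,(p-O)@Y)
for z in (.112,.122,.132):
  R=cv2.Rodrigues(np.array(f["rvec"],float))[0];q=R@(O+Z*z)+np.array(f["tvec"]).ravel();th=np.arctan2(np.hypot(q[0],q[1]),q[2]);u=q[:2]/np.hypot(*q[:2])*th*297.3;print(z,u+[258.9,195.1])
```

```text
t 3.65 p [0.491  0.1089 0.4047] F [ 0.84 -0.56 -0.17] grip 0.0525
turn units [-0.   -0.   -0.01] shift now-axes [-0.04 -0.    2.59] shift final-axes [-0.04 -0.    2.59]
[255.74220963 223.76628895] [241 210  31  29 706] [0.48734688 0.11051484 0.181     ] -0.0762390603945811 0.07222869330859413
0.112 [334.34883214 117.18560873]
0.122 [337.06865638 117.72253075]
0.132 [339.98771153 118.3046826 ]
```

View pics/w2.png

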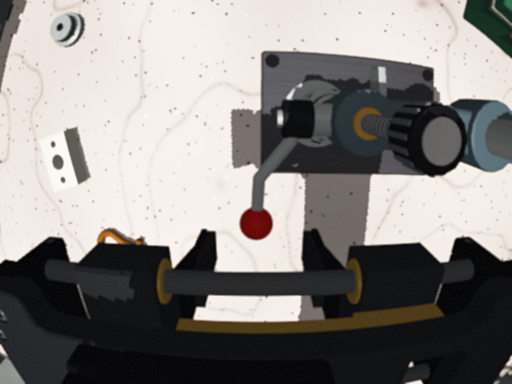

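The ball is centred between the fingers at (256,223), and the knob top is at (435,138). I'll go down and grip.

Request:
arm_command --pt "-0.05 0 0.5 0 0 0 0.2" --pt "-0.05 0 0.6 0 0 0 0.2" --pt "0 -0.05 0.6 0 0 0 0.2" --pt "0 0 0.6 0 0 0 0.2" --pt "0 0 0.3 0 0 0 0.2" --pt "0 0 0 0 0 0 -1" --pt "0 0 0 0 0 0 -1" --pt "0 0 0 0 0 0 -1"

```text
t: 4.5
ee_pos: [0.4885, 0.1092, 0.3533]
ee_rot: [3.09, 0.565, 0.001]
ft_force: [0.3, -0.8, 0.6]
grip_width: 0.0357
grip_force: 0.0
```

Request:
arm_command --pt "0 0 0 0 0 0 -1" --pt "0 0 0 0 0 0 -1" --pt "0 0 0 0 0 0 -1" --pt "0 0 0 0 0 0 -1" --pt "0 0 0 0 0 0 -1" --pt "0 0 0 0 0 0 -1" --pt "0 0 0 0 0 0 -1" --pt "0 0 0 0 0 0 -1"

```text
t: 5.3
ee_pos: [0.4881, 0.11, 0.3531]
ee_rot: [-3.089, -0.566, -0.001]
ft_force: [-1.9, 4.0, 2.1]
grip_width: 0.0232
grip_force: 30.0
```

Request:
arm_command --pt "-0.017 -0.05 -0.235 0 0 0 -1" --pt "-0.003 0 -0.235 0 0 0 -1" --pt "0.012 0 -0.235 0 0 0 -1" --pt "0.027 0 -0.234 0 0 0 -1" --pt "0.042 0 -0.232 0 0 0 -1" --pt "0.056 0 -0.229 0 0 0 -1" --pt "0.07 0 -0.225 0 0 0 -1" --pt "0.084 0 -0.22 0 0 0 -1"

```text
t: 6.1
ee_pos: [0.4932, 0.112, 0.3894]
ee_rot: [-3.09, -0.565, -0.001]
ft_force: [4.8, 3.4, -8.2]
grip_width: 0.0233
grip_force: 30.0
```

Request:
arm_command --pt "0.098 0 -0.214 0 0 0 -1" --pt "0.111 0 -0.208 0 0 0 -1" --pt "0.124 0 -0.2 0 0 0 -1" --pt "0.137 0 -0.192 0 0 0 -1" --pt "0.148 0 -0.183 0 0 0 -1" --pt "0.159 0 -0.174 0 0 0 -1" --pt "0.17 0 -0.163 0 0 0 -1" --pt "0.18 0 -0.152 0 0 0 -1"

```text
t: 6.9
ee_pos: [0.5141, 0.1199, 0.4194]
ee_rot: [3.09, 0.565, -0.002]
ft_force: [0.5, 2.8, -10.1]
grip_width: 0.0232
grip_force: 30.0
```

Run:
```python
from h import *
go(O-.0742*X+.0695*Y+Z*.353)
s=grab("side");t=grab("top")
f=grab("wrist")
up=lambda f,x,y,w:cv2.resize(f["color"][y:y+w,x:x+w,::-1],(390,390),interpolation=cv2.INTER_CUBIC)
cv2.imwrite("pics/z2.png",np.hstack([up(s,165,155,90),up(f,200,20,240)]))
```

```text
t 6.9 p [0.5141 0.1199 0.4194] F [  0.47   2.82 -10.11] grip 0.0232
turn units [-0.    0.01  0.  ] shift now-axes [-1.31  0.1   3.32] shift final-axes [-1.32  0.1   3.32]
```

View pics/z2.png

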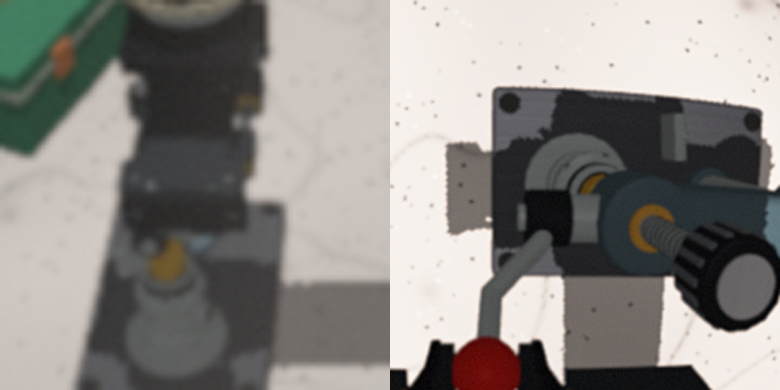

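The lever is raised and the ball is held, shown in the wrist crop at (487,365). The side crop shows the yellow piston at side pixel ≈(203,215). I'll release, rise, and measure the piston and knob.

Request:
arm_command --pt "0 0 0 0 0 0 0" --pt "0 0 0 0 0 0 0" --pt "0 0 0 0 0 0 0" --pt "0 0 -0.5 0 0 0 0" --pt "0 0 -1 0 0 0 0" --pt "0 0 -1 0 0 0 -1" --pt "0 0 -1 0 0 0 -1" --pt "0 0 -0.5 0 0 0 -1"

```text
t: 7.85
ee_pos: [0.5141, 0.12, 0.502]
ee_rot: [3.09, 0.565, 0.005]
ft_force: [0.7, 0.7, -0.3]
grip_width: 0.027
grip_force: 0.0
```

Run:
```python
from h import *
go(O+Z*.48)
s=grab("side");t=grab("top");w=grab("wrist")
c=s["color"];h=cv2.cvtColor(c,cv2.COLOR_RGB2HSV)
m=((h[...,0]>14)&(h[...,0]<32)&(h[...,1]>90)).astype(np.uint8);m[:205]=0;m[228:]=0;m[:,:190]=0;m[:,220:]=0
for r in range(205,228): print(r,"".join(".#"[v] for v in m[r,190:220]))
# expected end-circle outlines for heights
for z in(.112,.117,.122,.127,.132):
    q=np.array([proj(s,O+Z*z+.014*np.array([np.cos(a),np.sin(a),0])) for a in np.linspace(0,6.28,24)]);print(z,"rows",q[:,1].min().round(1),q[:,1].max().round(1),"cols",q[:,0].min().round(1),q[:,0].max().round(1), "housing top front", np.max([proj(s,O+Z*.11+.014*np.array([np.cos(a),np.sin(a),0]))[1] for a in np.linspace(0,6.28,24)]).round(1))
up=lambda f,x,y,a,b:cv2.resize(f["color"][y:y+b,x:x+a,::-1],(390,520),interpolation=cv2.INTER_NEAREST)
cv2.imwrite("pics/z3.png",np.hstack([up(s,180,165,45,60),up(w,230,20,225,300)]))
```

```text
t 7.85 p [0.5141 0.12   0.502 ] F [ 0.69  0.7  -0.31] grip 0.027
turn units [ 0.01 -0.03  0.  ] shift now-axes [2.39 3.58 1.11] shift final-axes [2.39 3.58 1.1 ]
205 ..............................
206 ..............................
207 ..............................
208 ..............................
209 ..............................
210 ..............#...............
211 .............####.............
212 .............####.............
213 ............#####.............
214 ...........######.............
215 ..........#######.............
216 ..........#######.............
217 ..........#######.............
218 ..........######..............
219 ............###...............
220 ..............................
221 ..............................
222 ..............................
223 ..............................
224 ..............................
225 ..............................
226 ..............................
227 ..............................
0.112 rows 212.0 218.1 cols 199.4 207.8 housing top front 218.5
0.117 rows 211.0 217.1 cols 199.2 207.7 housing top front 218.5
0.122 rows 209.9 216.0 cols 199.1 207.6 housing top front 218.5
0.127 rows 208.9 215.0 cols 198.9 207.5 housing top front 218.5
0.132 rows 207.8 213.9 cols 198.8 207.3 housing top front 218.5
```

View pics/z3.png

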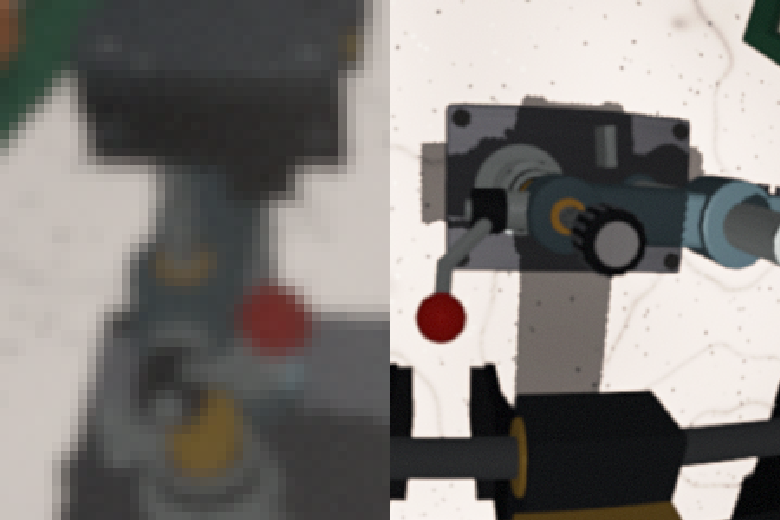

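The lever is up and stays there, with the ball at wrist crop (440,316). The piston covers side rows 210–219, so its end is at about 0.121 m and the knob top should contact at about 0.256 m. I'll move over the knob with the fingers closed.

Request:
arm_command --pt "0.4 0.6 0 0 0 0 -1" --pt "0.5 0.75 0 0 0 0 -1" --pt "0.5 0.75 0 0 0 0 -1" --pt "0.5 0.75 0 0 0 0 -1" --pt "0.49 0.73 0 0 0 0 -1" --pt "0 0 0.4 0 0 0 -1" --pt "0 0 0.4 0 0 0 -1" --pt "0 0 0 0 0 0 -1"

```text
t: 8.8
ee_pos: [0.5837, 0.0701, 0.4815]
ee_rot: [-3.09, -0.566, 0.004]
ft_force: [-0.1, 0.2, 0.4]
grip_width: -0.0001
grip_force: 0.0
```

Request:
arm_command --pt "0 0 0.1 0 0 0 -1" --pt "0 0 0.1 0 0 0 -1" --pt "0 0 0.1 0 0 0 -1" --pt "0 0 0.1 0 0 0 -1" --pt "0 0 0.1 0 0 0 -1" --pt "0 0 0.1 0 0 0 -1" --pt "0 0 0.1 0 0 0 -1" --pt "0 0 0.1 0 0 0 -1"

```text
t: 9.6
ee_pos: [0.5841, 0.0699, 0.4674]
ee_rot: [-3.09, -0.565, -0.0]
ft_force: [-1.0, -0.5, 1.2]
grip_width: 0.0006
grip_force: 0.8
```

Request:
arm_command --pt "0 0 0.05 0 0 0 -1" --pt "0 0 0.05 0 0 0 -1" --pt "0 0 0.05 0 0 0 -1" --pt "0 0 0.05 0 0 0 -1" --pt "0 0 0.05 0 0 0 -1" --pt "0 0 0.05 0 0 0 -1" --pt "0 0 0.05 0 0 0 -1" --pt "0 0 0.05 0 0 0 -1"

```text
t: 10.4
ee_pos: [0.5841, 0.0698, 0.4593]
ee_rot: [-3.09, -0.565, 0.0]
ft_force: [-0.7, 0.1, 1.2]
grip_width: 0.0008
grip_force: 0.8
```

Run:
```python
from h import *
go(O+Z*.44)
s=grab("side");w=grab("wrist")
up=lambda f,x,y,a,b:cv2.resize(f["color"][y:y+b,x:x+a,::-1],(390,520),interpolation=cv2.INTER_CUBIC)
cv2.imwrite("pics/z4.png",np.hstack([up(s,180,165,45,60),up(w,180,80,180,240)]))
```

```text
t 10.4 p [0.5841 0.0698 0.4593] F [-0.7   0.06  1.22] grip 0.0008
turn units [-0. -0.  0.] shift now-axes [ 0.01 -0.    0.97] shift final-axes [ 0.01 -0.    0.97]
```

View pics/z4.png

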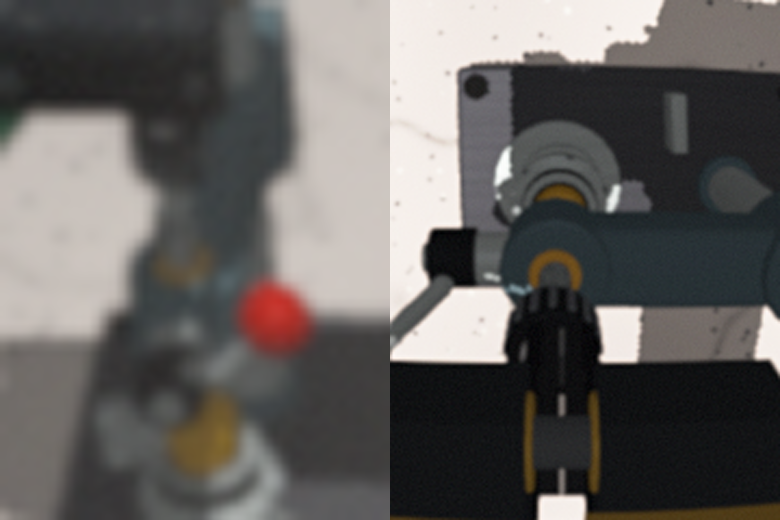

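The closed fingers sit on the knob, at wrist crop (555,330), and are pushing it down at about 1.2 N.

Request:
arm_command --pt "0 0 0.05 0 0 0 -1" --pt "0 0 0.05 0 0 0 -1" --pt "0 0 0.05 0 0 0 -1" --pt "0 0 0.05 0 0 0 -1" --pt "0 0 0.05 0 0 0 -1" --pt "0 0 0.05 0 0 0 -1" --pt "0 0 0.05 0 0 0 -1" --pt "0 0 0.05 0 0 0 -1"

```text
t: 11.3
ee_pos: [0.5841, 0.0698, 0.4513]
ee_rot: [-3.09, -0.565, -0.0]
ft_force: [-0.3, -0.3, 2.5]
grip_width: 0.0003
grip_force: 0.8
```

Request:
arm_command --pt "0 0 0.025 0 0 0 -1" --pt "0 0 0.025 0 0 0 -1" --pt "0 0 0.025 0 0 0 -1" --pt "0 0 0.025 0 0 0 -1" --pt "0 0 0.025 0 0 0 -1" --pt "0 0 0.025 0 0 0 -1" --pt "0 0 0 0 0 0 -1" --pt "0 0 0 0 0 0 -1"

```text
t: 12.1
ee_pos: [0.5841, 0.0698, 0.4483]
ee_rot: [-3.09, -0.565, 0.0]
ft_force: [1.2, 0.3, 0.1]
grip_width: 0.0007
grip_force: 0.2
```

Run:
```python
from h import *
s=grab("side");w=grab("wrist")
c=s["color"].astype(int)
print("col/row sat (R-B) side");
for r in range(206,224): print(r,(c[r,197:210,0]-c[r,197:210,2]).tolist(),"R",c[r,199:207,0].tolist())
for z in(.115,.118,.121,.124,.127):
    q=np.array([proj(s,O+Z*z+.014*np.array([np.cos(a),np.sin(a),0])) for a in np.linspace(0,6.28,40)]);print(z,"front",q[:,1].max().round(2),"widest row",q[np.argmin(q[:,0])].round(2),q[np.argmax(q[:,0])].round(2))
q=np.array([proj(s,O+Z*.11+.014*np.array([np.cos(a),np.sin(a),0])) for a in np.linspace(0,6.28,40)]);print("base front",q[np.argmax(q[:,1])])
R=cv2.Rodrigues(np.array(w["rvec"],float))[0];t=np.array(w["tvec"]).ravel();print("wrist cam",-R.T@t)
```

```text
col/row sat (R-B) side
206 [2, 2, 2, 3, 0, 0, -1, -3, -3, -2, -1, 1, 6] R [48, 56, 67, 73, 83, 97, 111, 116]
207 [3, 2, 4, 2, 1, 0, -1, -2, -1, -1, -1, -1, 1] R [51, 60, 75, 83, 93, 111, 119, 113]
208 [3, 2, 2, 1, 0, 0, -1, -2, -1, 0, 0, 0, 0] R [49, 58, 69, 80, 88, 105, 108, 101]
209 [1, 2, 2, 0, 1, 1, 2, 1, 3, 2, 0, 0, 0] R [54, 54, 57, 64, 72, 86, 91, 88]
210 [1, 1, 1, 0, 3, 2, 2, 5, 13, 13, 5, -1, -1] R [72, 64, 56, 54, 64, 81, 87, 87]
211 [0, -1, 0, 1, 1, 2, 4, 11, 27, 32, 14, 0, -4] R [86, 76, 63, 56, 71, 88, 96, 95]
212 [1, 0, 2, 2, 4, 9, 16, 23, 40, 48, 24, 2, -6] R [91, 84, 69, 68, 87, 99, 104, 102]
213 [0, 2, 5, 8, 16, 27, 33, 43, 56, 54, 30, 5, -3] R [85, 80, 74, 84, 99, 109, 112, 107]
214 [0, 3, 16, 31, 41, 49, 56, 62, 73, 64, 30, 4, 0] R [85, 88, 92, 99, 107, 115, 123, 117]
215 [0, 5, 27, 47, 58, 60, 61, 69, 81, 71, 29, 4, -1] R [95, 100, 104, 105, 110, 118, 130, 123]
216 [0, 6, 28, 51, 60, 62, 66, 69, 76, 68, 27, 4, 0] R [95, 102, 107, 109, 110, 118, 126, 121]
217 [-1, 4, 22, 46, 59, 62, 65, 71, 73, 54, 20, 2, 0] R [87, 98, 106, 108, 112, 119, 123, 121]
218 [1, 0, 11, 3
[... 191 characters left out ...]
 11, 7, 3, 0, -1, 2, 1] R [77, 81, 85, 87, 95, 116, 131, 133]
221 [0, 2, 0, 1, 1, 1, 1, 0, 0, 0, 1, 0, 0] R [69, 74, 78, 79, 87, 104, 107, 98]
222 [0, 0, 1, 0, 2, 2, 0, 0, 2, 0, 0, -1, -1] R [73, 69, 68, 69, 73, 81, 86, 88]
223 [-1, 0, 0, 1, 1, 1, 3, 0, 0, 0, 0, 0, -1] R [86, 80, 77, 73, 76, 94, 114, 133]
0.115 front 217.49 widest row [199.26 214.69] [207.74 213.92]
0.118 front 216.86 widest row [199.18 214.05] [207.67 213.29]
0.121 front 216.23 widest row [199.09 213.42] [207.6  212.66]
0.124 front 215.59 widest row [199.   212.78] [207.53 212.02]
0.127 front 214.95 widest row [198.92 212.15] [207.45 211.39]
base front [203.08777076 218.54306439]
wrist cam [0.66228984 0.0996109  0.42829847]
```

Request:
arm_command --pt "0 0 0.003 0 0 0 -1" --pt "0 0 0.003 0 0 0 -1" --pt "0 0 0.003 0 0 0 -1" --pt "0 0 0.003 0 0 0 -1" --pt "0 0 0.003 0 0 0 -1" --pt "0 0 0.003 0 0 0 -1" --pt "0 0 0.003 0 0 0 -1" --pt "0 0 0.003 0 0 0 -1"

```text
t: 13.0
ee_pos: [0.5841, 0.0698, 0.4479]
ee_rot: [3.09, 0.565, 0.0]
ft_force: [0.6, -0.3, 1.8]
grip_width: 0.0002
grip_force: 0.8
```

Request:
arm_command --pt "0 0 0.004 0 0 0 -1" --pt "0 0 0.004 0 0 0 -1" --pt "0 0 0.004 0 0 0 -1" --pt "0 0 0.004 0 0 0 -1" --pt "0 0 0.004 0 0 0 -1" --pt "0 0 0.004 0 0 0 -1" --pt "0 0 0.004 0 0 0 -1" --pt "0 0 0.004 0 0 0 -1"

```text
t: 13.8
ee_pos: [0.5841, 0.0698, 0.4474]
ee_rot: [3.09, 0.565, 0.0]
ft_force: [-1.1, -0.7, 3.8]
grip_width: 0.0007
grip_force: 1.8
```

Request:
arm_command --pt "0 0 0.001 0 0 0 -1" --pt "0 0 0.001 0 0 0 -1" --pt "0 0 0.001 0 0 0 -1" --pt "0 0 0.001 0 0 0 -1" --pt "0 0 0.001 0 0 0 -1" --pt "0 0 0.001 0 0 0 -1" --pt "0 0 0 0 0 0 -1" --pt "0 0 0 0 0 0 -1"

```text
t: 14.6
ee_pos: [0.5841, 0.0699, 0.4473]
ee_rot: [3.09, 0.565, 0.0]
ft_force: [-1.9, -1.4, 5.2]
grip_width: 0.0004
grip_force: 2.6
```

Request:
arm_command --pt "0 0 0.001 0 0 0 -1" --pt "0 0 0.001 0 0 0 -1" --pt "0 0 0.001 0 0 0 -1" --pt "0 0 0.001 0 0 0 -1" --pt "0 0 0.001 0 0 0 -1" --pt "0 0 0.001 0 0 0 -1" --pt "0 0 0 0 0 0 -1" --pt "0 0 0 0 0 0 -1"

```text
t: 15.4
ee_pos: [0.5841, 0.0699, 0.4473]
ee_rot: [3.09, 0.565, 0.0]
ft_force: [-1.9, -0.5, 5.3]
grip_width: 0.0004
grip_force: 2.9
```

Run:
```python
from h import *
import time
F=[]
for i in range(4):
    grab("side"); s=monitor.read_state();F.append(s["ft_force"])
print(np.round(F,2).tolist(),s["t"],np.round(s["ee_pos"],5))
```

```text
[[-1.61, -1.17, 5.86], [-1.81, -0.92, 5.81], [-2.59, -0.05, 5.98], [-2.53, -1.01, 5.91]] 15.6 [0.5841  0.06985 0.44729]
```

Contact is clear: a steady 5.9 N with the tip at about 0.130 m, inside the expected range. I'll lift off gently and go over the lever ball.

Request:
arm_command --pt "0 0 -0.05 0 0 0 -1" --pt "0 0 -0.3 0 0 0 -1" --pt "0 0 -0.7 0 0 0 -1" --pt "0 0 -0.8 0 0 0 -1" --pt "-0.6 -0.9 -0.2 0 0 0 -1" --pt "-0.6 -0.9 0 0 0 0 -1" --pt "-0.6 -0.9 0 0 0 0 -1" --pt "-0.6 -0.9 0 0 0 0 -1"

```text
t: 16.4
ee_pos: [0.5131, 0.1209, 0.4891]
ee_rot: [-3.09, -0.565, -0.001]
ft_force: [0.4, 0.8, 0.8]
grip_width: 0.0002
grip_force: 0.0
```

Run:
```python
from h import *
go(O-.048*X+.0716*Y+Z*.444)
w=grab("wrist","pics/w5.png")
```

```text
t 16.4 p [0.5131 0.1209 0.4891] F [0.42 0.78 0.79] grip 0.0002
turn units [ 0.   -0.01  0.01] shift now-axes [0.03 0.06 2.26] shift final-axes [0.03 0.06 2.26]
```

View pics/w5.png

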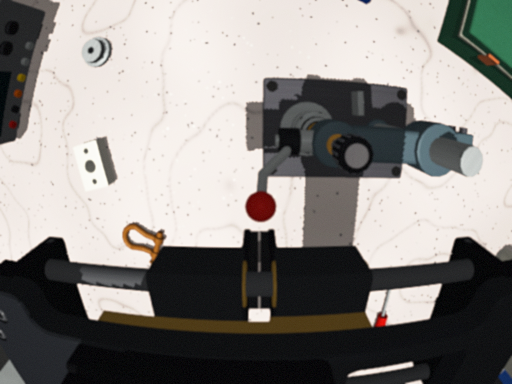

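The view shows the ball at (260,206), in line with the closed fingers at (260,240), and the knob lowered at (352,153). I'll push the lever down along its arc.

Request:
arm_command --pt "0 0 0.5 0 0 0 -1" --pt "0 0 0.6 0 0 0 -1" --pt "0 0 0.5 0 0 0 -1" --pt "0 0 0.3 0 0 0 -1" --pt "0 0 0.2 0 0 0 -1" --pt "-0.05 0 0.1 0 0 0 -1" --pt "-0.1 0 0.1 0 0 0 -1" --pt "-0.1 0 0.1 0 0 0 -1"

```text
t: 17.25
ee_pos: [0.5092, 0.1184, 0.4407]
ee_rot: [3.09, 0.565, 0.002]
ft_force: [-0.8, -1.0, 5.2]
grip_width: 0.0006
grip_force: 2.8
```

Request:
arm_command --pt "-0.1 0 0.16 0 0 0 -1" --pt "-0.1 0 0.17 0 0 0 -1" --pt "-0.12 0 0.18 0 0 0 -1" --pt "-0.14 0 0.18 0 0 0 -1" --pt "-0.13 0 0.19 0 0 0 -1" --pt "-0.12 0 0.2 0 0 0 -1" --pt "-0.11 0 0.21 0 0 0 -1" --pt "-0.1 0 0.21 0 0 0 -1"

```text
t: 18.05
ee_pos: [0.4913, 0.1117, 0.4103]
ee_rot: [3.09, 0.565, -0.001]
ft_force: [-4.5, -0.5, 4.6]
grip_width: 0.0001
grip_force: 2.3
```

Request:
arm_command --pt "-0.08 0 0.21 0 0 0 -1" --pt "-0.07 0 0.22 0 0 0 -1" --pt "-0.06 0 0.22 0 0 0 -1" --pt "-0.04 0 0.22 0 0 0 -1" --pt "-0.03 0 0.22 0 0 0 -1" --pt "0 0 0.2 0 0 0 -1" --pt "0 0 0.15 0 0 0 -1" --pt "0 0 0.1 0 0 0 -1"

```text
t: 18.85
ee_pos: [0.4866, 0.1099, 0.3789]
ee_rot: [-3.09, -0.565, 0.0]
ft_force: [-1.7, -1.1, 2.1]
grip_width: 0.0002
grip_force: 1.3
```

Run:
```python
from h import *
go(O-.0746*X+.0696*Y+Z*.3748)
```

```text
t 18.85 p [0.4866 0.1099 0.3789] F [-1.65 -1.06  2.15] grip 0.0002
turn units [-0.  0.  0.] shift now-axes [0.13 0.12 0.2 ] shift final-axes [0.13 0.12 0.2 ]
```

Request:
arm_command --pt "0.05 0 0.03 0 0 0 -1" --pt "0.05 0 0.03 0 0 0 -1" --pt "0 0 0.03 0 0 0 -1" --pt "0 0 0.02 0 0 0 -1" --pt "0 0 0.02 0 0 0 -1" --pt "0 0 0.02 0 0 0 -1" --pt "0 0 0.02 0 0 0 -1" --pt "0 0 0.02 0 0 0 -1"

```text
t: 19.65
ee_pos: [0.4885, 0.1107, 0.3755]
ee_rot: [-3.09, -0.565, -0.0]
ft_force: [-0.8, 0.5, 2.3]
grip_width: 0.0005
grip_force: 1.2
```

Request:
arm_command --pt "0 0 0.02 0 0 0 -1" --pt "0 0 0.02 0 0 0 -1" --pt "0 0 0.01 0 0 0 -1" --pt "0 0 0.01 0 0 0 -1" --pt "0 0 0.01 0 0 0 -1" --pt "0 0 0.01 0 0 0 -1" --pt "0 0 0 0 0 0 -1" --pt "0 0 0 0 0 0 -1"

```text
t: 20.45
ee_pos: [0.4885, 0.1107, 0.3748]
ee_rot: [3.09, 0.565, 0.001]
ft_force: [-3.6, -0.6, 11.2]
grip_width: 0.0006
grip_force: 5.7
```

The lever is on its end stop, with 11 N at the expected height. I'll lift clear.

Request:
arm_command --pt "0 0 -0.1 0 0 0 -1" --pt "0 0 -0.5 0 0 0 -1" --pt "0 0 -1 0 0 0 -1" --pt "-0.5 0 -1 0 0 0 -1" --pt "-0.5 0 -1 0 0 0 -1" --pt "-0.5 0 -0.5 0 0 0 -1" --pt "0 0 0 0 0 0 -1" --pt "0 0 0 0 0 0 -1"

```text
t: 21.25
ee_pos: [0.4604, 0.0999, 0.4554]
ee_rot: [3.09, 0.564, 0.0]
ft_force: [-1.0, 0.2, 0.1]
grip_width: 0.0002
grip_force: 0.0
```

Run:
```python
from h import *
f=grab("wrist")
h=cv2.cvtColor(f["color"],cv2.COLOR_RGB2HSV);m=(((h[...,0]<6)|(h[...,0]>174))&(h[...,1]>170)&(h[...,2]>60)).astype(np.uint8)
n,l,st,c=cv2.connectedComponentsWithStats(m)
for i in range(1,n):
    if st[i,4]>60:
        p=plane(ray(f,"wrist",c[i]),.181);print(c[i],st[i],(p-O)@X,(p-O)@Y)
s=grab("side");t=grab("top")
a,na=red(s,(180,150,240,255));b,nb=red(t,(195,130,230,200))
print(a,na,b,nb,tri([ray(s,"side",a),ray(t,"top",b)]))
print(monitor.read_state()["ft_force"])
```

```text
[258.87679671 164.09650924] [247 152  25  25 487] -0.07336468432046124 0.07221298941617399
[390.05829596 315.02242152] [382 302  16  24 223] -0.2518109495354368 -0.08442651500330933
[222.5625 218.    ] 16 [205.90836653 177.07171315] 251 (array([0.50264227, 0.12465812, 0.18906559]), [np.float64(0.01763880893427452), np.float64(0.017638808934274434)])
[-0.02915481  0.39488154  0.25202273]
```

```bash
python3 -c "
from rig import job
print(job.job_done())"
```

```text
the job is handed in; nothing more can be done
None
```

I set the depth stop onto the piston with about 6 N at the knob and locked the lever on its end stop, then handed the job in at about 21 s; I could not check the tip's contact after locking, and no verdict came back.

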